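Empty a tilt-out bin into the tray

ROBOT

A 6-joint arm with a two-finger parallel gripper is mounted at the origin on a cart in front of the work surface, level with it; the furniture and walls round the work are solid. World frame = base frame: x ahead of the robot, y to its left, z up, the work surface at z = 0. Lengths are in m, angles in rad, forces in N, time in s.
With the tool pointing down it reaches from about 0.375 to 0.925 m from the base axis. Payload 5.7 kg.
Tool frame: the origin (TCP) lies at the very end of the fingers, on their centre line; the grasp point (between the pads) lies 19 mm behind it; z points along the fingers, y is the line along which they close (so a half turn about z gives the same grasp; the last joint's range is limited). The gripper opens to 88 mm and grips with 3 to 60 N. Pads are 20 mm wide; open, the fingers measure 115 mm over their backs; the gripper's body (75 mm by 178 mm) begins 61 mm behind the grasp point.
Start: joints at [-1.246, 0.359, 1.51, -0, 1.272, -0.115], TCP at [0.255, -0.543, 0.223] pointing down, gripper open.
Joint ranges: [-2.97, 2.97], [-1.01, 2.36], [0.21, 2.38], [-0.96, 4.11], [0.2, 2.71], [-2.98, 2.98]. Speed limits (rad/s): [2.39, 2.39, 3.14, 3.14, 3.14, 3.14].

INTERFACE

Orientations are given as a unit quaternion [x, y, z, w].
In Python, from plant import * gives the robot as it stands. The module is installed in compiled form; this text tells all that it offers.
- The arm moves only by the tool move_arm, never from a script. Its argument "plan" is a list of rows, each a list of 6 numbers: the shift along the tool's x, y, z in units of 0.25 m (1.0 is 0.25 m), then the turn, a rotation vector about the tool's x, y, z in units of 180 degrees (1.0 is 180 degrees). In form: [[dx, dy, dz, wx, wy, wz], ...]. A call has 1 to 12 rows; each row is the pose to reach, as a shift and turn from the pose commanded when the call began, along the tool's axes at that moment, turning the shorter way round; what a row does not reach only later rows make up. A row lasts 1/8 s, in which the tool goes at most 62.5 mm and 10.7 degrees, less where a joint would pass 70% of its speed; a pose out of reach is approached as far as the arm can. A call with a number of a shift or a turn outside -1 to 1 is refused whole. A call with a gripper value outside its range is refused whole. "grip" is the closure, from -1 (fully open) to 1 (shut), set as the call begins (left out, the last holds). The fingers move at their own pace and stop on an object; "grip_force" is the grip in N (left out, the last holds). Time passes only in rows, so rows that repeat a pose let the fingers close. It gives the time, the measured TCP pose, the force, the opening and the grip force at its end, in the units of the state.
- observe(): the state, without advancing time (a new reading comes with each control period).
- get_image(name): name is "scene" or "top" or "wrist"; returns a dict with "pixels" (480x640x3 uint8, blue, green, red), "intrinsics" (3x3 intrinsics, pixels), "eye" and "orientation" of the camera in the world. Camera axes: x right, y down, z forward; pixel columns grow to the right and rows downward; lengths in m; the calibration is good to about 2 mm. A picture is of the moment at which its call begins. There is no depth.
- finish_job(): hands the job in; it is judged then, once.
The state is a dict: "clock": time; "qpos": joint angles; "joint_vel": joint speeds; "joint_efforts": joint torques, N m; "ee_pos": TCP position; "tool_rot": TCP orientation; "contact_force": force on the tool from outside, world axes, zero at the start; "moment": the same for the moment, N m; "gripper_width": finger opening in m; "gripper_force": force on a finger pad.
Only numpy, scipy, OpenCV 4.12 (cv2) and the standard library are available. Lean on these libraries where they do the work, as an engineer would, in place of code of your own. Each camera call takes 0.05 s, during which the arm holds its last target. There are 200 camera calls.

TASK

One of the two small tilt-out bins on the bench holds two brass hex fittings; a flat steel tray lies in front of it. Swing that bin all the way forward, rake both fittings out over its rim into the tray without picking them up, then swing the empty bin fully shut again. Touch the thin plastic gently, without knocking it, leave the other bin shut, and do not disturb the tools lying around.

Things in the scene. Friction and masses are not known exactly. Their poses are not given: they have to be found in the camera images.
- fittings_module: the tilt-out bin unit that holds the fittings: a fixed grey steel housing 96 deep (x) x 140 wide (y) x 116 high mm, open at the front and top, with one grey plastic bin. Origin: centre of its underside; its front faces its own -x (towards the robot), its y is the width, z up.
- sleeve_module: the other, identical unit, whose bin holds one aluminium sleeve; same frame.
- fittings_hinge (a point): middle of the hinge axis of the fittings' bin, at the outer lower edge of its front panel: 40 mm in front of (own -x) and 30 mm above the module's origin; axes as the module. Bin: 75 deep, 116 wide (110 inside), front panel 95 high, 4 thick. Mouth open above and behind (no back wall: the housing's back does that). Thin slippery plastic: touch it slowly, press lightly.
- fittings_rim (a point): middle of the front panel's upper edge, 95 mm from the hinge; moves with the bin. Fully forward, the panel lies nearly flat, inside face up, rising 10 degrees towards the robot to this rim, about 46 mm above the bench. Side walls stand 18 mm off the panel here, widening to 75 mm from 40 mm above the hinge downwards.
- fittings_corner (a point): moves with the bin: inside the bin, where a flat 45-degree chamfer plate (bridging panel and floor) meets the panel's inner face, mid-width, 39 mm from the hinge along the panel and on its inner face. Fully forward this is the lowest line inside, where parts gather: panel rising 10 degrees towards the robot, chamfer rising 35 degrees behind for about 50 mm.
- fittings_floor_edge (a point): moves with the bin: middle of the free rear edge of the bin's floor, inner (upper) face, 75 mm from the hinge. Level floor when the bin is shut; fully forward it stands almost upright at the housing's front, this edge about 75 mm above the hinge. Pushing it away from the robot there swings the bin back.
- fittings_bin (a joint): swing of the fittings' bin in rad: 0 shut, 1.4 fully forward at its stop. Shut, it leans back by its own weight; a pull of 1 to 3 N at the rim from behind the panel moves it. Past about 0.9 rad it falls forward and stays at the stop; pushed back, it falls shut below about 0.6 rad.
- sleeve_bin (a joint): the same for the other bin; 0 shut.
- fitting_1: brass hex pipe fitting, 19 x 22 x 35 mm, 60 g; origin at the centre of its underside, own z along its 35 mm length (centre at z 17 mm). It starts standing on the bin's floor and tumbles when the bin swings.
- fitting_2: second brass hex fitting, identical.
- sleeve: aluminium sleeve, 18 mm diameter, 75 mm long along its own y, in the other bin; origin under its middle.
- tray: loose flat open steel tray in front of the fittings' bin, 110 (x) x 170 (y) x 22 mm high, walls and floor 3 mm; origin at the centre of its underside. The open bin's rim hangs over its rear half, about 24 mm above its walls.
- marker: marker pen lying on the bench, 127 mm long, 14 mm thick; bystander; origin under its middle, long axis own y.
- drift_punch: brass drift punch lying on the bench, 104 mm long, 13 mm thick; bystander; origin under its middle, long axis own y.
- tape_roll: roll of tape lying flat, 54 mm diameter, 16 mm high; bystander; origin under its middle.
Not all that is in view belongs to the job. What is shaped like the sleeve but brown is not meant.

How it is judged:
By the outcome, as a careful person would: the job done as asked, in the order asked, and still so for the second after the job is handed in, with the robot touching nothing.
It also fails if it takes over 54 s, if anything falls off the work surface, if the arm or the gripper's body presses on something with over 40 N, if the wrist force passes 120 N, or if a joint passes its speed limit or range.

## Working session

There is one attempt and no reset: what is moved stays moved. The work goes in short steps, Python scripts to look and compute and a tool call to move; the robot and the scene stay as the last step left them, time stands still between calls to the robot, and variables do not carry over. Pictures are saved under pics/ and viewed, at most 10 in all, crops included, and the job is handed in when it is done.

Besides the shell and the picture viewer there is one more tool, called in YAML: its name, and indented under it one key for each argument. move_arm: Moves the arm, as the interface text tells. Its arguments: {"type":"object","properties":{"plan":{"type":"array"},"grip":{"type":"number"},"grip_force":{"type":"number"}},"required":["plan"]}

```bash
mkdir -p pics; cat > h.py <<'E'
from plant import *
import numpy as np, cv2
from scipy.spatial.transform import Rotation as R
def snap(n,f):
    d=get_image(n); cv2.imwrite('pics/'+f+'.png',d['pixels']); np.savez('pics/'+f,**{k:d[k] for k in('intrinsics','eye','orientation','pixels')}); return d
def ori(o):
    o=np.array(o,float); return o if o.shape==(3,3) else R.from_quat(o).as_matrix()
def px2w(d,u,v,z):
    r=ori(d['orientation'])@np.linalg.inv(d['intrinsics'])@[u,v,1]; e=np.array(d['eye']); return e+r*(z-e[2])/r[2]
def w2px(d,p):
    c=np.array(d['intrinsics'])@ori(d['orientation']).T@(np.array(p)-d['eye']); return c[:2]/c[2]
E
python3 - <<'E'
from h import *
for n in('scene','top'):
    d=snap(n,n+'0'); print(n,d['intrinsics'],d['eye'],d['orientation'])
print(observe())
E
```

```text
scene [[583.92441838   0.         317.31409955]
 [  0.         583.92441838 248.74299732]
 [  0.           0.           1.        ]] [-0.29073573  0.6020433   0.91588434] [-0.39761444  0.80650255 -0.39746919  0.18296077]
top [[471.28485415   0.         330.27347761]
 [  0.         471.28485415 244.24088471]
 [  0.           0.           1.        ]] [ 0.39672147 -0.06149606  1.15923213] [-0.70186336  0.71041976 -0.03415796  0.03904892]
{'clock': 0.1, 'qpos': array([-1.24610280e+00,  3.59423881e-01,  1.51132875e+00, -7.87119466e-06,
        1.27247445e+00, -1.15148445e-01]), 'joint_vel': array([-0.00106262, -0.00162277, -0.00054435, -0.00045687, -0.00035431,
       -0.00077688]), 'joint_efforts': array([ 5.30381949e-04, -5.16358423e+01, -2.71407706e+01,  6.77040685e-02,
        2.76471768e-02, -2.13487408e-05]), 'ee_pos': array([ 0.25524348, -0.54231837,  0.22189732]), 'tool_rot': array([ 9.75914111e-01,  2.18153571e-01, -8.92049640e-05, -8.12336960e-04]), 'contact_force': array([ 0.19550812, -0.20747735,  0.19271307]), 'moment': array([ 0.00819806, -0.0365636 ,  0.01623676]), 'gripper_force': 0.0, 'gripper_width': 0.08761927838957273}
```

View pics/top0.png

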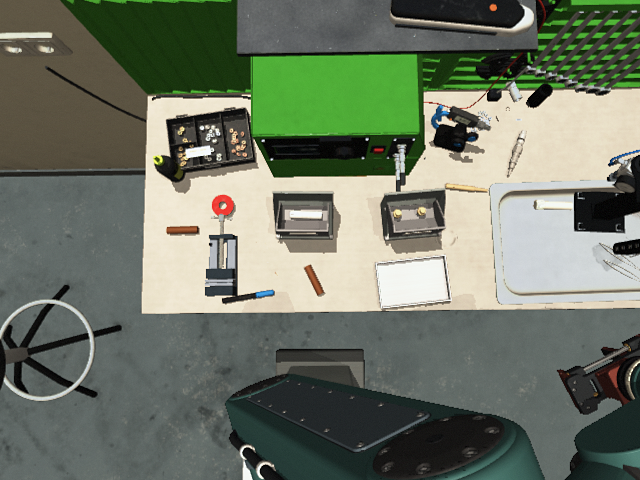

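View pics/scene0.png

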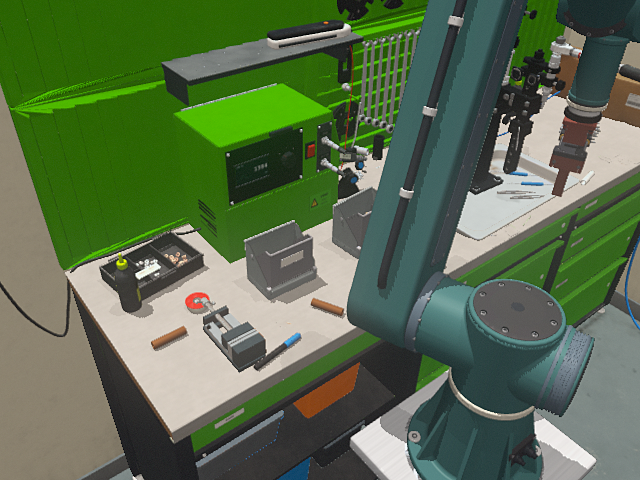

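Top view: the right module at about (413,213) holds two brass hexes at (397,214) and (421,213). The left one at (305,215) holds the silver sleeve, so the right one is meant. The tray is at (414,282). I'll confirm in a crop.

```bash
python3 - <<'E'
from h import *
p=np.load('pics/top0.npz')['pixels']
cv2.imwrite('pics/c1.png',cv2.resize(p[175:315,360:500],None,fx=4.28,fy=4.28,interpolation=cv2.INTER_CUBIC)[:600])
E
```

```text
(no output)
```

View pics/c1.png

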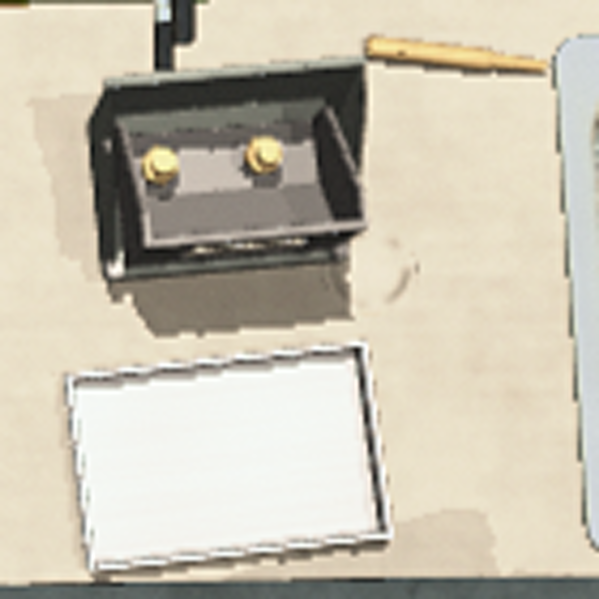

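```bash
python3 - <<'E'
from h import *
d=np.load('pics/top0.npz')
f=lambda u,v,z: px2w(d,360+u/4.28,175+v/4.28,z)
for n,u,v,z in [('rimL',142,247,.125),('rimR',365,227,.125),('backL',103,85,.116),('backR',366,63,.116),('frontL',110,278,0.0),('trTL',70,378,.022),('trTR',368,345,.022),('trBR',388,540,.022),('trBL',93,570,.022),('f1',160,165,.070),('f2',264,155,.07)]:
    print(n,f(u,v,z).round(4))
r=lambda *a:f(*a)[:2]
a=r(366,63,.116)-r(103,85,.116); b=r(365,227,.125)-r(142,247,.125); c=r(368,345,.022)-r(70,378,.022); e=r(388,540,.022)-r(93,570,.022)
for v in(a,b,c,e): print(np.linalg.norm(v), np.degrees(np.arctan2(v[0],-v[1])))
# tray TL to module
E
```

```text
rimL [ 0.5281 -0.1943  0.125 ]
rimR [ 0.5371 -0.3096  0.125 ]
backL [ 0.6153 -0.1771  0.116 ]
backR [ 0.6252 -0.3155  0.116 ]
frontL [ 0.5262 -0.1914  0.    ]
trTL [ 0.4673 -0.165   0.022 ]
trTR [ 0.4839 -0.3335  0.022 ]
trBR [ 0.3745 -0.3406  0.022 ]
trBL [ 0.3598 -0.1755  0.022 ]
f1 [ 0.5801 -0.2123  0.07  ]
f2 [ 0.5849 -0.2692  0.07  ]
0.13866491159100974 4.0968796943768995
0.11564627238186516 4.4370897143233
0.16927662242595481 5.625041514671056
0.16572920288097212 5.0966686647876625
```

```bash
cat >> h.py <<'E'
O=np.array([.572,-.2495,0]); T=np.radians(4.3); M=np.array([[np.cos(T),-np.sin(T),0],[np.sin(T),np.cos(T),0],[0,0,1]])
def pose(ox,oy,z,a=0):  # own frame mm, tilt deg (tip away from robot +)
    a=np.radians(a); return O+M@np.array([ox,oy,z])/1e3, M@np.array([[np.cos(a),0,np.sin(a)],[0,-1,0],[np.sin(a),0,-np.cos(a)]])
def rows(L,dec=3):
    s=observe(); p0=s['ee_pos']; R0=R.from_quat(s['tool_rot']).as_matrix()
    print('own',(M.T@(p0-O)*1e3).round(1),'F',s['contact_force'].round(1),'t',s['clock'])
    for q in L:
        p,Q=pose(*q); print([round(float(v),dec)+0. for v in np.r_[R0.T@(p-p0)/.25, R.from_matrix(R0.T@Q).as_rotvec()/np.pi]])
E
python3 - <<'E'
from h import *
rows([(-12,0,200),(-12,0,108)])
E
```

```text
own [-337.8 -268.2  221.9] F [ 0.2 -0.2  0.2] t 0.1
[1.6, -0.537, 0.089, -0.001, 0.0, 0.116]
[1.6, -0.537, 0.457, -0.001, 0.0, 0.116]
```

move_arm:
  plan:
    - [1.0,-0.34,0.05,0,0,0.116]
    - [1.0,-0.34,0.05,0,0,0.116]
    - [1.0,-0.34,0.05,0,0,0.116]
    - [1.0,-0.34,0.05,0,0,0.116]
    - [1.0,-0.34,0.05,0,0,0.116]
    - [1.0,-0.34,0.05,0,0,0.116]
  grip: 1
  grip_force: 10

```text
clock: 0.85
ee_pos: [0.4458, -0.3589, 0.2098]
tool_rot: [0.999, 0.039, -0.0, -0.0]
contact_force: [-0.3, -0.2, -0.5]
gripper_width: 0.0314
gripper_force: 0.0
```

```bash
python3 - <<'E'
from h import *
rows([(-12,0,180),(-12,0,108)])
E
```

```text
own [-134.1  -99.6  209.8] F [-0.3 -0.2 -0.5] t 0.85
[0.49, -0.397, 0.119, 0.0, 0.0, 0.001]
[0.49, -0.397, 0.407, 0.0, 0.0, 0.001]
```

move_arm:
  plan:
    - [0.25,-0.2,0.06,0,0,0]
    - [0.49,-0.397,0.1,0,0,0]
    - [0.49,-0.397,0.12,0,0,0]
    - [0.49,-0.397,0.26,0,0,0]
    - [0.49,-0.397,0.38,0,0,0]
    - [0.49,-0.397,0.407,0,0,0]
    - [0.49,-0.397,0.407,0,0,0]

```text
clock: 1.72
ee_pos: [0.5596, -0.2527, 0.1085]
tool_rot: [0.999, 0.037, -0.0, -0.0]
contact_force: [0.0, 0.4, -0.1]
gripper_width: 0.0003
gripper_force: 0.0
```

```bash
python3 - <<'E'
from h import *
def arc(r,th): s,c=np.sin(th),np.cos(th); return (-40-r*s+4*c+10,0,30+r*c+4*s)
rows([(-24,0,108)]+[arc(78,t) for t in np.arange(0,1.11,.1)])
E
```

```text
own [-12.6  -2.3 108.5] F [ 0.   0.4 -0.1] t 1.725
[-0.046, -0.009, 0.002, 0.0, 0.0, 0.0]
[-0.054, -0.009, 0.002, 0.0, 0.0, 0.0]
[-0.085, -0.009, 0.002, 0.0, 0.0, 0.0]
[-0.116, -0.009, 0.005, 0.0, 0.0, 0.0]
[-0.147, -0.009, 0.011, 0.0, 0.0, 0.0]
[-0.176, -0.009, 0.021, 0.0, 0.0, 0.0]
[-0.205, -0.009, 0.033, 0.0, 0.0, 0.0]
[-0.233, -0.009, 0.048, 0.0, 0.0, 0.0]
[-0.258, -0.009, 0.065, 0.0, 0.0, 0.0]
[-0.282, -0.009, 0.085, 0.0, 0.0, 0.0]
[-0.304, -0.009, 0.108, 0.0, 0.0, 0.0]
[-0.324, -0.009, 0.132, 0.0, 0.0, 0.0]
[-0.34, -0.009, 0.158, 0.0, 0.0, 0.0]
```

move_arm:
  plan:
    - [-0.02,0,0,0,0,0]
    - [-0.032,0,0,0,0,0]
    - [-0.038,0,0,0,0,0]
    - [-0.044,0,0,0,0,0]
    - [-0.05,0,0,0,0,0]
    - [-0.056,0,0,0,0,0]
    - [-0.063,0,0.001,0,0,0]
    - [-0.071,0,0.001,0,0,0]
    - [-0.079,0,0.002,0,0,0]
    - [-0.087,0,0.002,0,0,0]
    - [-0.095,0,0.003,0,0,0]
    - [-0.103,0,0.004,0,0,0]

```text
clock: 3.22
ee_pos: [0.5343, -0.2533, 0.1074]
tool_rot: [0.999, 0.038, -0.0, -0.0]
contact_force: [1.8, -0.6, -0.5]
gripper_width: 0.0005
gripper_force: 0.8
```

```bash
python3 - <<'E'
from h import *
def arc(r,th): s,c=np.sin(th),np.cos(th); return (-40-r*s+4*c+10,0,30+r*c+4*s)
rows([arc(78,t) for t in np.arange(0.1,1.11,.1)])
E
```

```text
own [-37.9  -1.  107.4] F [ 1.8 -0.6 -0.5] t 3.225
[0.016, -0.004, -0.003, 0.0, 0.0, 0.0]
[-0.015, -0.004, 0.001, 0.0, 0.0, 0.0]
[-0.045, -0.004, 0.007, 0.0, 0.0, 0.0]
[-0.075, -0.004, 0.016, 0.0, 0.0, 0.0]
[-0.104, -0.004, 0.028, 0.0, 0.0, 0.0]
[-0.131, -0.004, 0.043, 0.0, 0.0, 0.0]
[-0.157, -0.004, 0.061, 0.0, 0.0, 0.0]
[-0.181, -0.004, 0.081, 0.0, 0.0, 0.0]
[-0.203, -0.004, 0.103, 0.0, 0.0, 0.0]
[-0.222, -0.004, 0.127, 0.0, 0.0, 0.0]
[-0.239, -0.004, 0.154, 0.0, 0.0, 0.0]
```

In contact at 1.8 N. I'll follow the arc slowly.

move_arm:
  plan:
    - [-0.012,0,0.001,0,0,0]
    - [-0.024,0,0.003,0,0,0]
    - [-0.035,0,0.005,0,0,0]
    - [-0.045,0,0.007,0,0,0]
    - [-0.056,0,0.01,0,0,0]
    - [-0.066,0,0.013,0,0,0]
    - [-0.076,0,0.017,0,0,0]
    - [-0.086,0,0.021,0,0,0]
    - [-0.095,0,0.025,0,0,0]
    - [-0.104,0,0.029,0,0,0]
    - [-0.113,0,0.033,0,0,0]
    - [-0.122,0,0.038,0,0,0]

```text
clock: 4.72
ee_pos: [0.5039, -0.2556, 0.0978]
tool_rot: [0.999, 0.038, -0.0, -0.0]
contact_force: [1.2, 0.7, 0.7]
gripper_width: 0.0007
gripper_force: 0.3
```

move_arm:
  plan:
    - [-0.009,0,0.005,0,0,0]
    - [-0.018,0,0.011,0,0,0]
    - [-0.027,0,0.017,0,0,0]
    - [-0.035,0,0.023,0,0,0]
    - [-0.043,0,0.029,0,0,0]
    - [-0.051,0,0.036,0,0,0]
    - [-0.059,0,0.043,0,0,0]
    - [-0.066,0,0.05,0,0,0]
    - [-0.073,0,0.057,0,0,0]
    - [-0.08,0,0.064,0,0,0]
    - [-0.086,0,0.072,0,0,0]
    - [-0.092,0,0.08,0,0,0]

```text
clock: 6.22
ee_pos: [0.481, -0.2573, 0.0778]
tool_rot: [0.999, 0.038, -0.0, -0.0]
contact_force: [-0.5, -0.4, -0.2]
gripper_width: 0.0005
gripper_force: 0.0
```

```bash
python3 - <<'E'
from h import *
rows([(-20,0,190)])
d=snap('top','top1')
cv2.imwrite('pics/c2.png',cv2.resize(d['pixels'][175:315,360:500],None,fx=4.28,fy=4.28,interpolation=cv2.INTER_CUBIC))
E
```

```text
own [-91.4  -1.   77.8] F [-0.5 -0.4 -0.2] t 6.225
[0.285, -0.004, -0.449, 0.0, 0.0, 0.0]
```

View pics/c2.png

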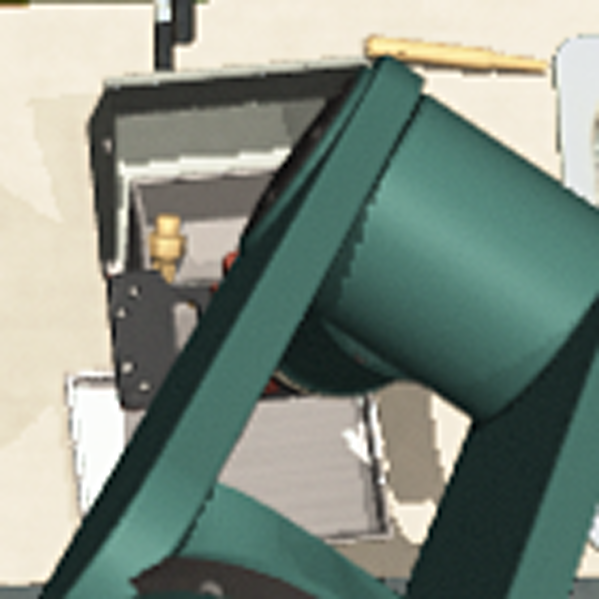

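The bin lies open, with one fitting visible at (166,245). The arm hides the rest, so I'll rise and use the wrist camera.

move_arm:
  plan:
    - [0,0,-0.2,0,0,0]
    - [0,0,-0.4,0,0,0]
    - [-0.1,0,-0.56,0,0,0]
    - [-0.2,0,-0.6,0,0,0]
    - [-0.2,0,-0.6,0,0,0]

```text
clock: 6.9
ee_pos: [0.4305, -0.2613, 0.229]
tool_rot: [0.999, 0.037, 0.001, 0.001]
contact_force: [0.7, -0.4, 0.3]
gripper_width: 0.0003
gripper_force: 0.0
```

```bash
python3 - <<'E'
from h import *
d=snap('wrist','w1'); print(d['eye'],ori(d['orientation']).round(2)); rows([])
E
```

```text
[ 0.51596951 -0.25414614  0.39145544] [[ 0.07 -0.95 -0.3 ]
 [-1.   -0.07 -0.02]
 [ 0.    0.3  -0.95]]
own [-141.4   -1.   228.2] F [-0.3  0.   0.1] t 6.95
```

View pics/w1.png

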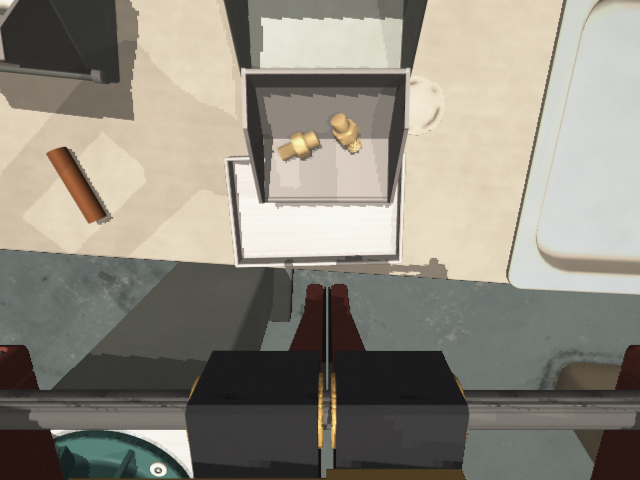

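The open bin's rim runs from (264,203) to (390,203). Fitting A is at (299,146), spanning (279,155) to (319,138). Fitting B is at (346,132), spanning (338,116) to (356,152).

```bash
python3 - <<'E'
from h import *
d=np.load('pics/w1.npz')
for n,u,v,z in [('rimL',262,202,.0465),('rimR',391,204,.0465),('floorL',243,70,.104),('floorR',410,70,.104),('cornerL',263,135,.041),('A',299,146,.052),('A1',279,155,.05),('A2',319,138,.055),('B',346,132,.054),('B1',338,116,.065),('B2',356,152,.05),('traBL',238,264,.022),('trBR',399,264,.022),('trTL',229,158,.022)]:
    print(n,(M.T@(px2w(d,u,v,z)-O)*1e3).round(1))
E
```

```text
rimL [-130.9   57.9   46.5]
rimR [-132.8  -59.7   46.5]
floorL [-26.2  56.5 104. ]
floorR [-26.2 -58.1 104. ]
cornerL [-72.2  54.9  41. ]
A [-80.8  22.8  52. ]
A1 [-88.5  40.4  50. ]
A2 [-74.    5.5  55. ]
B [-69.2 -17.3  54. ]
B1 [-56.3 -10.1  65. ]
B2 [-86.  -26.4  50. ]
traBL [-200.9   90.    22. ]
trBR [-201.1  -75.3   22. ]
trTL [-93.9  91.   22. ]
```

```bash
cat >> h.py <<'E'
def E(x,z,a,y=3):  # front lower tip edge -> pose args
    r=np.radians(a); return (x+10*np.cos(r),y,z+10*np.sin(r),a)
E
python3 - <<'E'
from h import *
rows([E(-49,130,40),E(-49,100,40),E(-49,67,40)])
E
```

```text
own [-141.4   -1.   228.2] F [-0.3  0.   0.1] t 6.95
[0.4, -0.017, 0.367, 0.0, 0.222, 0.0]
[0.4, -0.017, 0.487, 0.0, 0.222, 0.0]
[0.4, -0.017, 0.619, 0.0, 0.222, 0.0]
```

move_arm:
  plan:
    - [0.1,-0.017,0.1,0,0.055,0]
    - [0.25,-0.017,0.2,0,0.111,0]
    - [0.35,-0.017,0.28,0,0.166,0]
    - [0.4,-0.017,0.35,0,0.222,0]
    - [0.4,-0.017,0.4,0,0.222,0]
    - [0.4,-0.017,0.44,0,0.222,0]
    - [0.4,-0.017,0.487,0,0.222,0]
    - [0.4,-0.017,0.487,0,0.222,0]
  grip: 0.5

```text
clock: 7.95
ee_pos: [0.5303, -0.2488, 0.1041]
tool_rot: [0.94, 0.035, 0.34, -0.014]
contact_force: [0.0, 0.0, 0.7]
gripper_width: 0.0216
gripper_force: 0.0
```

```bash
python3 - <<'E'
from h import *
print(observe()['gripper_width'])
rows([E(-49,67,40),E(-55,62,38),E(-60,57.5,35),E(-65,54,31),E(-70,50,28)])
d=snap('wrist','w2')
E
```

```text
0.021641282673220772
own [-41.6   3.9 104.1] F [0.  0.  0.7] t 7.95
[-0.078, 0.004, 0.095, -0.001, 0.001, -0.001]
[-0.109, 0.004, 0.096, -0.001, -0.01, -0.001]
[-0.136, 0.004, 0.099, -0.001, -0.027, -0.001]
[-0.161, 0.004, 0.1, -0.001, -0.049, -0.001]
[-0.187, 0.004, 0.102, -0.001, -0.066, -0.001]
```

View pics/w2.png

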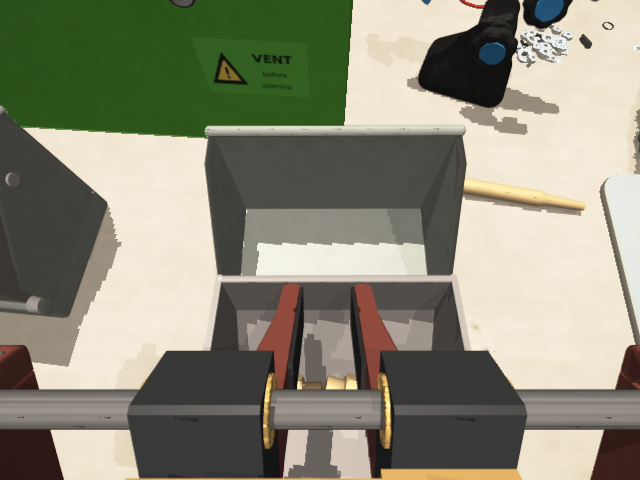

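The tips hang inside the bin in front of the floor edge, with the fittings below and nearer the robot. Lowering and starting the rake.

move_arm:
  plan:
    - [-0.025,0,0.03,0,0,0]
    - [-0.05,0,0.06,0,0,0]
    - [-0.068,0,0.083,0,0,0]
    - [-0.078,0.002,0.095,0,0,0]
    - [-0.088,0.002,0.095,0,-0.003,0]
    - [-0.098,0.002,0.096,0,-0.006,0]
    - [-0.109,0.002,0.096,0,-0.01,0]
    - [-0.122,0.002,0.098,0,-0.018,0]
    - [-0.136,0.002,0.099,0,-0.027,0]
    - [-0.149,0.002,0.1,0,-0.038,0]
    - [-0.161,0.002,0.1,0,-0.049,0]
    - [-0.174,0.002,0.101,0,-0.057,0]

```text
clock: 9.5
ee_pos: [0.5138, -0.2513, 0.0592]
tool_rot: [0.966, 0.037, 0.256, -0.009]
contact_force: [-0.0, 0.2, -0.1]
gripper_width: 0.0218
gripper_force: 0.0
```

```bash
python3 - <<'E'
from h import *
rows([E(-70,50,28),E(-75,47,24),E(-80,45,20),E(-90,46,15),E(-100,48,12),E(-110,49.5,10)])
E
```

```text
own [-58.2   2.5  59.2] F [-0.   0.2 -0.1] t 9.5
[-0.019, -0.002, 0.01, 0.0, -0.009, 0.0]
[-0.043, -0.002, 0.013, 0.0, -0.031, 0.0]
[-0.065, -0.002, 0.013, 0.0, -0.054, 0.0]
[-0.098, -0.002, -0.007, 0.0, -0.081, 0.0]
[-0.13, -0.002, -0.032, 0.0, -0.098, 0.0]
[-0.162, -0.002, -0.055, 0.0, -0.109, 0.0]
```

move_arm:
  plan:
    - [-0.019,0,0.01,0,-0.009,0]
    - [-0.031,0,0.012,0,-0.02,0]
    - [-0.043,0,0.013,0,-0.031,0]
    - [-0.054,0,0.013,0,-0.042,0]
    - [-0.065,0,0.013,0,-0.054,0]
    - [-0.076,0,0.006,0,-0.063,0]
    - [-0.087,0,0.0,0,-0.072,0]
    - [-0.098,0,-0.007,0,-0.081,0]
    - [-0.109,0,-0.015,0,-0.087,0]
    - [-0.119,0,-0.023,0,-0.093,0]
    - [-0.13,0,-0.032,0,-0.098,0]
    - [-0.14,0,-0.04,0,-0.1,0]

```text
clock: 11.0
ee_pos: [0.4782, -0.2537, 0.0503]
tool_rot: [0.994, 0.038, 0.102, -0.004]
contact_force: [0.4, -0.3, -0.1]
gripper_width: 0.0218
gripper_force: 0.1
```

```bash
python3 - <<'E'
from h import *
rows([E(-110,49.5,10),E(-120,51.3,9),E(-130,53,8),E(-134,53.5,8),E(-145,54,8)])
E
```

```text
own [-93.9   2.8  50.3] F [ 0.4 -0.3 -0.1] t 11.0
[-0.024, -0.001, -0.009, 0.0, -0.009, 0.0]
[-0.062, -0.001, -0.023, 0.0, -0.015, 0.0]
[-0.099, -0.001, -0.037, 0.0, -0.02, 0.0]
[-0.115, -0.001, -0.043, 0.0, -0.02, 0.0]
[-0.157, -0.001, -0.053, 0.0, -0.02, 0.0]
```

move_arm:
  plan:
    - [-0.012,0,-0.004,0,-0.005,0]
    - [-0.024,0,-0.009,0,-0.009,0]
    - [-0.037,0,-0.014,0,-0.011,0]
    - [-0.05,0,-0.019,0,-0.013,0]
    - [-0.062,0,-0.023,0,-0.015,0]
    - [-0.074,0,-0.028,0,-0.017,0]
    - [-0.087,0,-0.033,0,-0.019,0]
    - [-0.099,0,-0.037,0,-0.02,0]
    - [-0.11,0,-0.041,0,-0.02,0]
    - [-0.122,0,-0.045,0,-0.02,0]
    - [-0.134,0,-0.048,0,-0.02,0]
    - [-0.145,0,-0.051,0,-0.02,0]

```text
clock: 12.5
ee_pos: [0.4401, -0.2566, 0.0553]
tool_rot: [0.997, 0.038, 0.071, -0.003]
contact_force: [0.8, 0.0, -0.5]
gripper_width: 0.0222
gripper_force: 0.0
```

```bash
python3 - <<'E'
from h import *
rows([E(-145,54,8),E(-151,55,8),(-140,0,230,0)])
E
```

```text
own [-132.1    2.8   55.3] F [ 0.8  0.  -0.5] t 12.5
[-0.012, -0.001, -0.002, 0.0, -0.001, 0.0]
[-0.035, -0.001, -0.009, 0.0, -0.001, 0.0]
[0.067, 0.011, -0.696, 0.0, -0.045, 0.0]
```

move_arm:
  plan:
    - [-0.012,0,-0.002,0,0,0]
    - [-0.024,0,-0.006,0,0,0]
    - [-0.035,0,-0.009,0,0,0]
    - [-0.035,0,-0.009,0,0,0]
    - [0.0,0,-0.15,0,0,0]
    - [0.03,0,-0.35,0,-0.03,0]
    - [0.06,0.01,-0.55,0,-0.045,0]
    - [0.067,0.01,-0.696,0,-0.045,0]
    - [0.067,0.01,-0.696,0,-0.045,0]

```text
clock: 13.62
ee_pos: [0.4345, -0.2609, 0.2329]
tool_rot: [0.999, 0.038, 0.002, 0.002]
contact_force: [-0.5, -0.5, -0.5]
gripper_width: 0.0223
gripper_force: 0.0
```

```bash
python3 - <<'E'
from h import *
d=snap('wrist','w3'); rows([])
E
```

```text
own [-1.391e+02 -2.000e-01  2.308e+02] F [ 0.2  0.5 -0.8] t 13.675
```

View pics/w3.png

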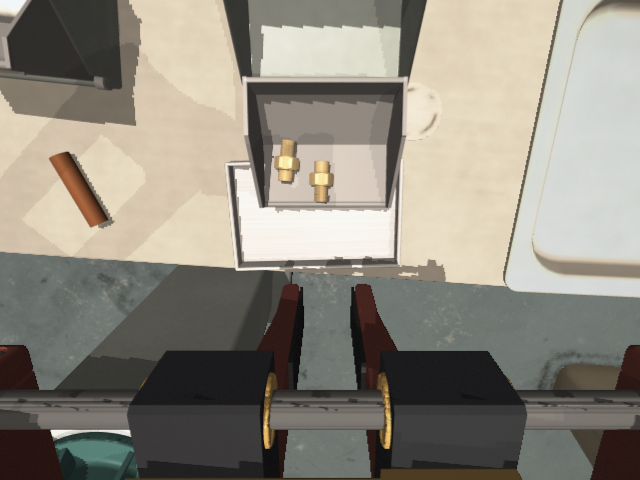

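Both fittings turned lengthwise and now lie on the panel. A is at (287,161) with its rear end at (287,139). B is at (321,181) with its rear end at (321,160). Next pass: one finger behind each.

```bash
python3 - <<'E'
from h import *
d=np.load('pics/w3.npz')
for n,u,v,z in [('rim',326,207,.0465),('A',287,161,.058),('Ar',287,139,.052),('Af',287,183,.055),('B',321,181,.06),('Br',321,160,.055),('Bf',321,203,.057)]:
    print(n,(M.T@(px2w(d,u,v,z)-O)*1e3).round(1))
print(observe()['gripper_width'])
E
```

```text
rim [-131.8   -0.9   46.5]
A [-88.6  32.8  58. ]
Ar [-70.6  32.8  52. ]
Af [-108.1   33.6   55. ]
B [-105.6    3.5   60. ]
Br [-88.1   3.5  55. ]
Bf [-125.7    3.6   57. ]
0.021981186457089574
```

```bash
python3 - <<'E'
from h import *
rows([E(-57,100,30,33),E(-57,59,30,33)])
E
```

```text
own [-1.391e+02 -2.000e-01  2.308e+02] F [ 0.2  0.5 -0.8] t 13.675
[0.362, -0.133, 0.504, 0.0, 0.166, 0.0]
[0.362, -0.134, 0.668, 0.0, 0.166, 0.0]
```

move_arm:
  plan:
    - [0.15,-0.06,0.1,0,0.055,0]
    - [0.3,-0.12,0.2,0,0.11,0]
    - [0.362,-0.133,0.35,0,0.166,0]
    - [0.362,-0.133,0.43,0,0.166,0]
    - [0.362,-0.133,0.504,0,0.166,0]
    - [0.362,-0.133,0.55,0,0.166,0]
    - [0.362,-0.133,0.6,0,0.166,0]
    - [0.362,-0.133,0.64,0,0.166,0]
    - [0.362,-0.133,0.66,0,0.166,0]
    - [0.362,-0.133,0.668,0,0.166,0]
  grip: 1

```text
clock: 14.92
ee_pos: [0.5195, -0.2191, 0.0619]
tool_rot: [0.966, 0.036, 0.257, -0.01]
contact_force: [0.2, -0.3, -0.7]
gripper_width: 0.0005
gripper_force: 0.0
```

```bash
python3 - <<'E'
from h import *
print(observe()['gripper_width'])
rows([E(-64,54,28,33),E(-70,50,26,33),E(-75,47.5,23,33),E(-80,45.5,20,33),E(-90,46.5,14,33),E(-100,48,11,33)])
E
```

```text
0.00046290097621560345
own [-50.1  34.2  61.9] F [ 0.2 -0.3 -0.7] t 14.925
[-0.024, 0.005, 0.001, 0.0, -0.01, 0.0]
[-0.053, 0.005, 0.004, 0.0, -0.021, 0.0]
[-0.075, 0.005, 0.005, 0.0, -0.038, 0.0]
[-0.097, 0.005, 0.004, 0.0, -0.054, 0.0]
[-0.131, 0.005, -0.015, 0.0, -0.088, 0.0]
[-0.163, 0.005, -0.038, 0.0, -0.104, 0.0]
```

move_arm:
  plan:
    - [-0.012,0.003,0.0,0,-0.005,0]
    - [-0.024,0.005,0.001,0,-0.01,0]
    - [-0.038,0.005,0.002,0,-0.016,0]
    - [-0.053,0.005,0.004,0,-0.021,0]
    - [-0.064,0.005,0.004,0,-0.03,0]
    - [-0.075,0.005,0.005,0,-0.038,0]
    - [-0.086,0.005,0.004,0,-0.046,0]
    - [-0.097,0.005,0.004,0,-0.054,0]
    - [-0.114,0.005,-0.006,0,-0.071,0]
    - [-0.131,0.005,-0.015,0,-0.088,0]
    - [-0.147,0.005,-0.027,0,-0.096,0]
    - [-0.163,0.005,-0.038,0,-0.104,0]

```text
clock: 16.42
ee_pos: [0.4809, -0.2243, 0.0513]
tool_rot: [0.995, 0.037, 0.097, -0.003]
contact_force: [1.3, 0.6, 1.6]
gripper_width: 0.0003
gripper_force: 0.5
```

```bash
python3 - <<'E'
from h import *
rows([E(-110,50,9,33),E(-120,51.5,8,33),E(-130,53,7,33),E(-140,55,7,33)])
E
```

```text
own [-88.9  31.9  51.3] F [1.3 0.6 1.6] t 16.425
[-0.044, -0.004, -0.01, 0.0, -0.012, 0.0]
[-0.082, -0.004, -0.022, 0.0, -0.018, 0.0]
[-0.12, -0.004, -0.035, 0.0, -0.023, 0.0]
[-0.158, -0.004, -0.051, 0.0, -0.023, 0.0]
```

move_arm:
  plan:
    - [-0.014,0,-0.004,0,-0.004,0]
    - [-0.028,0,-0.008,0,-0.008,0]
    - [-0.042,0,-0.012,0,-0.012,0]
    - [-0.056,0,-0.016,0,-0.015,0]
    - [-0.07,0,-0.02,0,-0.017,0]
    - [-0.084,0,-0.025,0,-0.019,0]
    - [-0.098,0,-0.03,0,-0.021,0]
    - [-0.112,0,-0.035,0,-0.023,0]
    - [-0.126,0,-0.04,0,-0.023,0]
    - [-0.14,0,-0.046,0,-0.023,0]
    - [-0.15,0,-0.05,0,-0.023,0]
    - [-0.16,0,-0.053,0,-0.023,0]

```text
clock: 17.92
ee_pos: [0.4387, -0.2272, 0.0562]
tool_rot: [0.997, 0.038, 0.061, -0.002]
contact_force: [0.2, 0.0, -0.9]
gripper_width: 0.0009
gripper_force: 0.0
```

```bash
python3 - <<'E'
from h import *
rows([E(-146,57,7,33),(-139,3,230)])
d=snap('wrist','w4')
E
```

```text
own [-131.3   32.2   56.2] F [ 0.2  0.  -0.9] t 17.925
[-0.018, -0.003, -0.01, 0.0, 0.0, 0.0]
[0.054, 0.117, -0.694, 0.0, -0.039, 0.0]
```

View pics/w4.png

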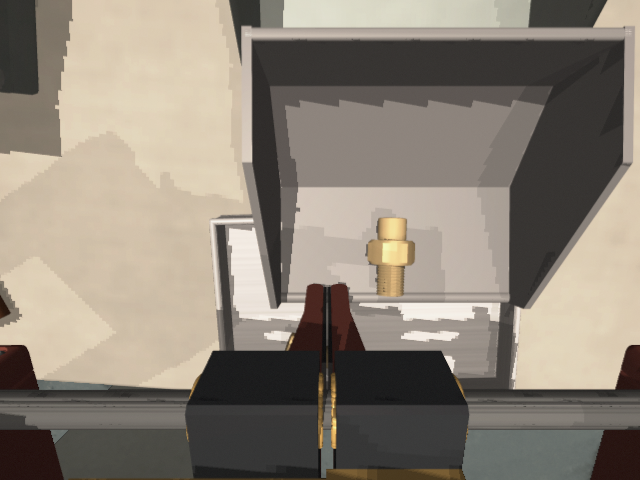

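A is over the rim, with a glint at (290,343). B is untouched at (391,255), with its rear end at (391,218). Now B.

```bash
python3 - <<'E'
from h import *
d=np.load('pics/w4.npz')
for u,v in [(391,218),(391,295),(391,255)]: print((M.T@(px2w(d,u,v,.057)-O)*1e3).round(1))
rows([E(-120,110,10,18),E(-75,100,20,3.5),E(-75,48.5,20,3.5)])
E
```

```text
[-88.6   4.   57. ]
[-124.6    2.9   57. ]
[-105.6    3.5   57. ]
own [-131.6   32.4   56.2] F [-0.1 -0.2 -0.2] t 17.975
[0.112, 0.058, -0.21, 0.0, 0.017, 0.0]
[0.285, 0.116, -0.155, 0.0, 0.072, 0.0]
[0.26, 0.116, 0.049, 0.0, 0.072, 0.0]
```

move_arm:
  plan:
    - [0.0,0.0,-0.12,0,0,0]
    - [0.08,0.058,-0.21,0,0.017,0]
    - [0.2,0.1,-0.18,0,0.05,0]
    - [0.285,0.116,-0.155,0,0.072,0]
    - [0.28,0.116,-0.11,0,0.072,0]
    - [0.275,0.116,-0.06,0,0.072,0]
    - [0.267,0.116,-0.01,0,0.072,0]
    - [0.263,0.116,0.03,0,0.072,0]
    - [0.26,0.116,0.049,0,0.072,0]
    - [0.26,0.116,0.049,0,0.072,0]

```text
clock: 19.23
ee_pos: [0.5066, -0.2506, 0.0519]
tool_rot: [0.984, 0.037, 0.173, -0.007]
contact_force: [-2.5, 1.2, 3.4]
gripper_width: 0.0005
gripper_force: 2.3
```

```bash
python3 - <<'E'
from h import *
rows([E(-80,45.5,18,3.5),E(-90,46.5,14,3.5),E(-100,48,11,3.5),E(-110,50,9,3.5),E(-120,51.5,8,3.5),E(-130,53.5,7,3.5),E(-145,56.5,7,3.5)])
E
```

```text
own [-65.3   3.8  51.9] F [-2.5  1.2  3.4] t 19.225
[-0.024, 0.001, 0.005, 0.0, -0.011, 0.0]
[-0.06, 0.001, -0.009, 0.0, -0.033, 0.0]
[-0.096, 0.001, -0.027, 0.0, -0.05, 0.0]
[-0.131, 0.001, -0.046, 0.0, -0.061, 0.0]
[-0.167, 0.001, -0.065, 0.0, -0.066, 0.0]
[-0.202, 0.001, -0.086, 0.0, -0.072, 0.0]
[-0.254, 0.001, -0.117, 0.0, -0.072, 0.0]
```

move_arm:
  plan:
    - [-0.012,0,-0.002,0,-0.006,0]
    - [-0.024,0,0.001,0,-0.011,0]
    - [-0.036,0,-0.002,0,-0.019,0]
    - [-0.048,0,-0.006,0,-0.027,0]
    - [-0.06,0,-0.01,0,-0.033,0]
    - [-0.072,0,-0.017,0,-0.039,0]
    - [-0.084,0,-0.023,0,-0.045,0]
    - [-0.096,0,-0.029,0,-0.05,0]
    - [-0.108,0,-0.035,0,-0.054,0]
    - [-0.12,0,-0.041,0,-0.058,0]
    - [-0.131,0,-0.047,0,-0.061,0]
    - [-0.143,0,-0.053,0,-0.063,0]

```text
clock: 20.72
ee_pos: [0.4687, -0.254, 0.0522]
tool_rot: [0.996, 0.038, 0.075, -0.003]
contact_force: [0.3, -0.5, 0.6]
gripper_width: 0.0005
gripper_force: 0.0
```

```bash
python3 - <<'E'
from h import *
rows([E(-120,51.5,8,3.5),E(-130,53.5,7,3.5),E(-145,57,7,3.5),(-139,0,230)])
E
```

```text
own [-103.4    3.3   52.2] F [ 0.3 -0.5  0.6] t 20.725
[-0.026, -0.001, -0.007, 0.0, -0.003, 0.0]
[-0.065, -0.001, -0.02, 0.0, -0.009, 0.0]
[-0.122, -0.001, -0.043, 0.0, -0.009, 0.0]
[-0.034, 0.013, -0.724, 0.0, -0.048, 0.0]
```

move_arm:
  plan:
    - [-0.014,0,-0.004,0,-0.002,0]
    - [-0.028,0,-0.008,0,-0.004,0]
    - [-0.042,0,-0.013,0,-0.006,0]
    - [-0.056,0,-0.018,0,-0.008,0]
    - [-0.07,0,-0.023,0,-0.009,0]
    - [-0.084,0,-0.028,0,-0.009,0]
    - [-0.098,0,-0.034,0,-0.009,0]
    - [-0.112,0,-0.04,0,-0.009,0]
    - [-0.126,0,-0.046,0,-0.009,0]
    - [-0.136,0,-0.05,0,-0.009,0]
    - [-0.136,0,-0.05,0,-0.009,0]

```text
clock: 22.1
ee_pos: [0.4333, -0.2567, 0.0595]
tool_rot: [0.997, 0.037, 0.061, -0.002]
contact_force: [-0.1, -0.1, 0.3]
gripper_width: 0.0007
gripper_force: 0.0
```

move_arm:
  plan:
    - [0.05,0,-0.15,0,0,0]
    - [0.08,0,-0.35,0,-0.02,0]
    - [0.1,0.01,-0.55,0,-0.039,0]
    - [0.1,0.01,-0.68,0,-0.039,0]
    - [0.1,0.01,-0.68,0,-0.039,0]

```text
clock: 22.72
ee_pos: [0.4394, -0.2599, 0.2337]
tool_rot: [0.999, 0.038, 0.002, 0.002]
contact_force: [-0.3, 0.3, 0.3]
gripper_width: 0.0005
gripper_force: 0.0
```

```bash
python3 - <<'E'
from h import *
d=snap('wrist','w5'); rows([(-55,0,120),(-48,0,92)])
E
```

```text
own [-134.2    0.5  231.8] F [ 0.4 -0.4 -0.4] t 22.775
[0.316, 0.002, 0.448, 0.0, -0.001, 0.0]
[0.344, 0.001, 0.56, 0.0, -0.001, 0.0]
```

View pics/w5.png

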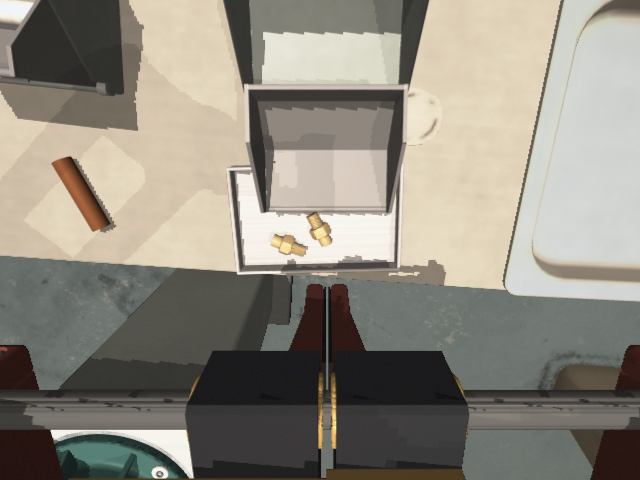

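Both fittings lie in the tray, at (288,244) and (319,229), and the bin is empty. Next I'll swing it shut by the floor edge.

move_arm:
  plan:
    - [0.15,0,0.15,0,0,0]
    - [0.25,0,0.25,0,0,0]
    - [0.3,0.002,0.35,0,0,0]
    - [0.328,0.002,0.45,0,0,0]
    - [0.328,0.002,0.51,0,0,0]
    - [0.328,0.002,0.546,0,0,0]
    - [0.328,0.002,0.546,0,0,0]

```text
clock: 23.65
ee_pos: [0.5186, -0.2529, 0.0941]
tool_rot: [0.999, 0.038, -0.001, -0.0]
contact_force: [-0.0, -0.2, -0.4]
gripper_width: 0.0006
gripper_force: 0.0
```

```bash
python3 - <<'E'
from h import *
def f(t,r=66,w=2): s,c=np.sin(t),np.cos(t); return (-50+r*c-w*s,0,30+r*s+w*c)
rows([f(t) for t in np.arange(1.4,.29,-.1)])
E
```

```text
own [-53.5   0.6  94.1] F [-0.  -0.2 -0.4] t 23.65
[0.051, 0.002, -0.005, 0.0, 0.0, 0.0]
[0.077, 0.002, 0.0, 0.0, 0.0, 0.0]
[0.102, 0.002, 0.007, 0.0, 0.0, 0.0]
[0.126, 0.002, 0.017, 0.0, 0.0, 0.0]
[0.15, 0.002, 0.03, 0.0, 0.0, 0.0]
[0.172, 0.002, 0.044, 0.0, 0.0, 0.0]
[0.192, 0.002, 0.061, 0.0, 0.0, 0.0]
[0.211, 0.002, 0.08, 0.0, 0.0, 0.0]
[0.227, 0.002, 0.1, 0.0, 0.0, 0.0]
[0.242, 0.003, 0.122, 0.0, 0.0, 0.0]
[0.254, 0.003, 0.146, 0.0, 0.0, 0.0]
[0.264, 0.003, 0.17, 0.0, 0.0, 0.0]
```

move_arm:
  plan:
    - [0.02,0,0.0,0,0,0]
    - [0.032,0,-0.003,0,0,0]
    - [0.038,0,-0.004,0,0,0]
    - [0.045,0,-0.005,0,0,0]
    - [0.052,0,-0.005,0,0,0]
    - [0.06,0,-0.004,0,0,0]
    - [0.068,0,-0.002,0,0,0]
    - [0.077,0,0.0,0,0,0]
    - [0.085,0,0.002,0,0,0]
    - [0.094,0,0.005,0,0,0]
    - [0.102,0,0.007,0,0,0]
    - [0.11,0,0.01,0,0,0]

```text
clock: 25.15
ee_pos: [0.547, -0.251, 0.0921]
tool_rot: [0.999, 0.038, -0.0, -0.0]
contact_force: [-0.7, 0.0, 0.6]
gripper_width: 0.0004
gripper_force: 0.3
```

move_arm:
  plan:
    - [0.008,0,0.003,0,0,0]
    - [0.016,0,0.007,0,0,0]
    - [0.024,0,0.011,0,0,0]
    - [0.032,0,0.016,0,0,0]
    - [0.04,0,0.02,0,0,0]
    - [0.048,0,0.025,0,0,0]
    - [0.055,0,0.03,0,0,0]
    - [0.062,0,0.035,0,0,0]
    - [0.069,0,0.04,0,0,0]
    - [0.076,0,0.046,0,0,0]
    - [0.082,0,0.052,0,0,0]
    - [0.088,0,0.058,0,0,0]

```text
clock: 26.65
ee_pos: [0.569, -0.2494, 0.0776]
tool_rot: [0.999, 0.038, 0.0, -0.0]
contact_force: [-0.3, -0.8, 0.0]
gripper_width: 0.0003
gripper_force: 0.1
```

```bash
python3 - <<'E'
from h import *
def f(t,r=66,w=2): s,c=np.sin(t),np.cos(t); return (-50+r*c-w*s,0,30+r*s+w*c)
rows([f(t) for t in np.arange(.8,.19,-.1)])
E
```

```text
own [-3.   0.3 77.6] F [-0.3 -0.8  0. ] t 26.65
[-0.01, 0.001, -0.005, 0.0, 0.0, 0.0]
[0.009, 0.001, 0.014, 0.0, 0.0, 0.0]
[0.025, 0.001, 0.035, 0.0, 0.0, 0.0]
[0.04, 0.001, 0.057, 0.0, 0.0, 0.0]
[0.052, 0.001, 0.08, 0.0, 0.0, 0.0]
[0.062, 0.001, 0.105, 0.0, 0.0, 0.0]
[0.069, 0.001, 0.13, 0.0, 0.0, 0.0]
```

move_arm:
  plan:
    - [0.006,0,0.008,0,0,0]
    - [0.012,0,0.016,0,0,0]
    - [0.018,0,0.024,0,0,0]
    - [0.024,0,0.033,0,0,0]
    - [0.03,0,0.042,0,0,0]
    - [0.036,0,0.05,0,0,0]
    - [0.041,0,0.06,0,0,0]
    - [0.047,0,0.07,0,0,0]
    - [0.052,0,0.08,0,0,0]
    - [0.056,0,0.09,0,0,0]
    - [0.06,0,0.1,0,0,0]
    - [0.06,0,0.1,0,0,0]

```text
clock: 28.15
ee_pos: [0.5837, -0.2482, 0.0524]
tool_rot: [0.999, 0.038, -0.0, -0.0]
contact_force: [-0.6, -0.5, 0.2]
gripper_width: 0.0003
gripper_force: 0.0
```

```bash
python3 - <<'E'
from h import *
rows([(0,0,120),(0,0,230),(-150,0,230)])
E
```

```text
own [11.7  0.5 52.4] F [-0.6 -0.5  0.2] t 28.15
[-0.047, 0.002, -0.27, 0.0, 0.0, 0.0]
[-0.047, 0.002, -0.71, 0.0, 0.0, 0.0]
[-0.647, 0.001, -0.71, 0.0, 0.0, 0.0]
```

Free of contact. I'll rise straight out, draw back and look.

move_arm:
  plan:
    - [-0.02,0,-0.1,0,0,0]
    - [-0.04,0,-0.27,0,0,0]
    - [-0.04,0,-0.5,0,0,0]
    - [-0.04,0,-0.71,0,0,0]
    - [-0.25,0,-0.75,0,0,0]
    - [-0.45,0,-0.75,0,0,0]
    - [-0.6,0,-0.75,0,0,0]
    - [-0.6,0,-0.75,0,0,0]

```text
clock: 29.15
ee_pos: [0.4318, -0.2592, 0.2405]
tool_rot: [0.999, 0.037, -0.0, -0.0]
contact_force: [0.5, 0.4, -0.0]
gripper_width: 0.0004
gripper_force: 0.0
```

```bash
python3 - <<'E'
from h import *
d=snap('wrist','w6'); rows([])
for x,y in((-40,58),(-40,-58)): print(w2px(d,O+M@np.array([x,y,125])/1e3).round(1))
E
```

```text
own [-1.388e+02  2.000e-01  2.407e+02] F [ 0.  -0.   0.2] t 29.2
[242.3  92.6]
[414.4  92.4]
```

View pics/w6.png

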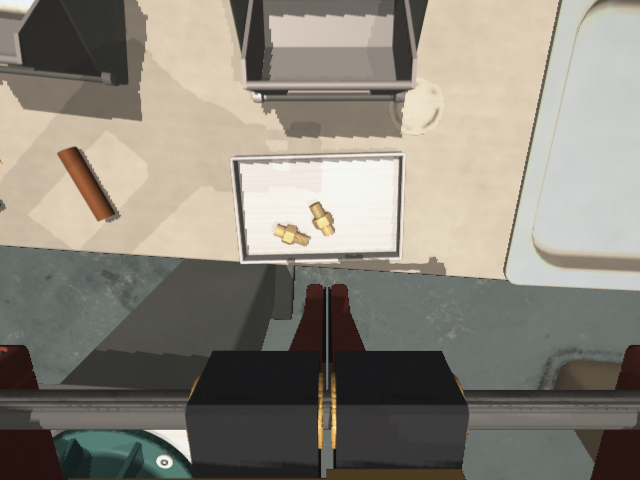

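The bin is shut: its rim sits at row ~90, against a predicted 92. Both fittings lie in the tray, at (292,235) and (321,218), and nothing else has moved.

```bash
python3 -c "
from plant import *
print(finish_job())"
```

```text
the job is handed in; nothing more can be done
None
```

Both fittings are in the tray and the emptied bin is swung shut. The other bin was left alone, nothing else in view had moved, and the job was handed in at about 29 s.

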